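# Feel which component case is full and dock both cases

## Robot

A 6-joint arm with a two-finger parallel gripper is mounted at the origin on the work surface. World frame = base frame: x ahead of the robot, y to its left, z up, the work surface at z = 0. Lengths are in m, angles in rad, forces in N, time in s.
With the tool pointing down it reaches from about 0.225 to 0.725 m from the base axis. Payload 3.1 kg.
Tool frame: the origin (TCP) lies midway between the tips of the shut fingers; the grasp point (between the pads) lies 19 mm behind it; z points along the fingers, x is the direction in which the jaws open and shut, and the axes are right-handed (so a half turn about z gives the same grasp; the last joint's range is limited). The gripper opens to 85 mm and grips with 20 to 120 N. Pads are 22 mm wide; open, the fingers measure 114 mm over their backs; the gripper's body (76 mm by 85 mm) begins 54 mm behind the grasp point. The pads swing forward as they close: fully open they stand 13 mm farther back than shut.
Start: joints at [1.179, 0.048, 0.099, 1.622, 0, 1.443], TCP at [0.137, 0.507, 0.231] pointing down, gripper open.
Joint ranges: [-2.91, 2.91], [-0.99, 1.94], [-1.21, 1.42], [-2.12, 2.29], [-1.49, 1.47], [-3.14, 3.14]. Speed limits (rad/s): [2.79, 2.79, 3.14, 3.14, 3.14, 3.14].

## Interface

Orientations are given as a unit quaternion [x, y, z, w].
In Python, from cell import robot gives the robot as it stands. The module is installed in compiled form; this text tells all that it offers.
- The arm moves only by the tool step_arm, never from a script. Its argument "plan" is a list of rows, each a list of 4 numbers: the shift along the world's x, y, z in m, then the turn about the world's z in rad. A call has 1 to 20 rows; each row shifts and turns the commanded pose from where the row before left it; what a row does not reach is not made up. A row lasts 1/12 s, in which the tool goes at most 41.7 mm and 7.16 degrees, less where a joint would pass 70% of its speed; a pose out of reach is approached as far as the arm can. A call is refused whole if a number of a shift passes 0.0417 or a number of a turn 0.125, either way. A call with a gripper value outside its range is refused whole. "claw" is the opening in per cent of the stroke, from 0 (shut) to 100 (fully open), set as the call begins (left out, the last holds). The fingers move at their own pace and stop on an object; "squeeze" is the grip in N (left out, the last holds). Time passes only in rows, so rows that do not move let the fingers close. It gives the time, the measured TCP pose, the force and the opening at its end, in the units of the state.
- robot.sense(): the state, without advancing time (a new reading comes with each control period).
- robot.camera(name): name is "scene" or "top" or "wrist"; returns a dict with "frame" (400x640x3 uint8, red, green, blue), "fx", "fy", "cx", "cy" (pixels), "pose" (4x4, takes a point from camera to world coordinates). Camera axes: x right, y down, z forward; pixel columns grow to the right and rows downward; lengths in m; the calibration is good to about 2 mm. A picture is of the moment at which its call begins. There is no depth.
- robot.hand_in(): hands the job in, once; it reports no verdict.
The state is a dict: "time_s": time; "q": joint angles; "qvel": joint speeds; "tau": joint torques, N m; "tcp_pos": TCP position; "eef_rot": TCP orientation; "contact_force": force on the tool from outside, world axes, zero at the start; "wrist_torque": the same for the moment, N m; "width": finger opening in m.
Only numpy, scipy, OpenCV 4.12 (cv2) and the standard library are available. Lean on these libraries where they do the work, as an engineer would, in place of code of your own. Each camera call takes 0.05 s, during which the arm holds its last target.

## Task

The two component cases on the lab bench look alike, but one is full and the other nearly empty: take a case by its bar handle, raise that end slightly where it stands and hold it a moment to feel the weight. Then slide the full case into the blue bay and the nearly empty one into the yellow bay, far end first, each pressed gently but noticeably home against its end stop (a few newtons, never rammed), and let go with both standing flat. Always keep one end of a case on the bench, never tip it steeply or carry it, and leave the breadboard, multimeter and solder spool alone.

Things in the scene. Friction and masses are not known exactly. Their poses are not given: they have to be found in the camera images.
- case_left_handle (a point): Middle of the orange bar handle of the case that starts on the left (+y) side. Round sleeve 14 mm thick along the case's y that spins freely on its bar, 50 mm long between two posts, centre 102 mm above the underside, 32 mm above the lid, 20 mm in from the handle end, 110 mm from the far end. Pinch it along the case's x and the case can swing. Case axes: x from handle end to far end, z up.
- case_left_center (a point): Centre of that closed case (grey, black lid, 130 mm long in x, 90 wide in y, 70 high without handle), 35 mm above its underside; its weight is centred midway along its length. The two cases look alike: one is full (0.85 to 1.0 kg in all), the other nearly empty (0.30 to 0.33 kg).
- case_left_near (a point): Middle of that case's bottom edge at the handle end (z = 0 when flat). With this end raised and held, weight x 65 mm = upward pull on the handle x 110 mm + push on it towards the far end x 102 mm. With no push the pull is 4.9 to 5.8 N full, 1.7 to 1.9 N nearly empty; any push (the far edge's friction can hold several N) must be counted in.
- case_left_far (a point): Middle of that case's bottom edge at the far end, which goes against the end stop. The case pivots on this edge when the handle end is raised: the handle moves on an arc about it (radius 150 mm, starting 110 mm before and 102 mm above it); off that arc the edge is dragged, and its friction upsets the upward pull felt at the handle.
- case_right_handle (a point): Middle of the orange bar handle of the case that starts on the right (-y) side. Round sleeve 14 mm thick along the case's y that spins freely on its bar, 50 mm long between two posts, centre 102 mm above the underside, 32 mm above the lid, 20 mm in from the handle end, 110 mm from the far end. Pinch it along the case's x and the case can swing. Case axes: x from handle end to far end, z up.
- case_right_center (a point): Centre of that closed case (grey, black lid, 130 mm long in x, 90 wide in y, 70 high without handle), 35 mm above its underside; its weight is centred midway along its length. The two cases look alike: one is full (0.85 to 1.0 kg in all), the other nearly empty (0.30 to 0.33 kg).
- case_right_near (a point): Middle of that case's bottom edge at the handle end (z = 0 when flat). With this end raised and held, weight x 65 mm = upward pull on the handle x 110 mm + push on it towards the far end x 102 mm. With no push the pull is 4.9 to 5.8 N full, 1.7 to 1.9 N nearly empty; any push (the far edge's friction can hold several N) must be counted in.
- case_right_far (a point): Middle of that case's bottom edge at the far end, which goes against the end stop. The case pivots on this edge when the handle end is raised: the handle moves on an arc about it (radius 150 mm, starting 110 mm before and 102 mm above it); off that arc the edge is dragged, and its friction upsets the upward pull felt at the handle.
- bay_blue: Blue bay for the full case, fixed to the bench: two side rails 20 mm high, 12 thick, 110 apart inside, reaching 90 mm from the end stop to the open front; the case slides on the bench between them. Origin on the bench at the foot of the stop's inner face, midway; x points from the open front to the stop. A case that is home has its far bottom edge here.
- bay_blue_stop: End stop of the blue bay: rigid blue plate with a black facing, 110 mm wide, 50 high, 12 thick; same origin and axes as the bay.
- bay_yellow: Yellow bay for the nearly empty case, fixed to the bench: two side rails 20 mm high, 12 thick, 110 apart inside, reaching 90 mm from the end stop to the open front; the case slides on the bench between them. Origin on the bench at the foot of the stop's inner face, midway; x points from the open front to the stop. A case that is home has its far bottom edge here.
- bay_yellow_stop: End stop of the yellow bay: rigid yellow plate with a black facing, 110 mm wide, 50 high, 12 thick; same origin and axes as the bay.
- bench_top (a point): A point on the white bench top, between robot and bays; the bench top is level, at z = 0 everywhere.
- breadboard: Bystander: three white breadboards with a green circuit board on a black plate, 120 x 190 x 27 mm, loose, far right; origin under its centre.
- multimeter: Bystander: yellow hand-held multimeter lying on its back, 150 x 75 x 38 mm, loose, far left; origin under its centre.
- solder_spool: Bystander: metal solder spool standing on end, 56 mm across, 40 mm high, loose, beyond the bays; origin under its centre.

How it is judged:
By the outcome, as a careful person would: the job done as asked, in the order asked, and still so for the second after the job is handed in, with the robot touching nothing.
It also fails if it takes over 70 s, if anything falls off the work surface, if the arm or the gripper's body presses on something with over 40 N, if the wrist force passes 120 N, or if a joint passes its speed limit or range.

## Working session

There is one attempt and no reset: what is moved stays moved. The work goes in short steps, Python scripts to look and compute and a tool call to move; the robot and the scene stay as the last step left them, time stands still between calls to the robot, and variables do not carry over. Pictures are saved under pics/ and viewed, and the job is handed in when it is done.

Besides the shell and the picture viewer there is one more tool, called after "Call:" by a JSON object that holds its "method" and its "body", one argument or row to a line. step_arm: Moves the arm, as the interface text tells. Its arguments: {"type":"object","properties":{"plan":{"type":"array"},"claw":{"type":"number"},"squeeze":{"type":"number"}},"required":["plan"]}

```bash
mkdir -p pics; python3 - <<'E'
from cell import robot
import cv2,numpy as np
s=robot.sense()
for k in s: print(k,np.round(s[k],3))
for n in("scene","top","wrist"):
    c=robot.camera(n); cv2.imwrite(f"pics/{n}0.png",c["frame"][:,:,::-1]); print(n,c["fx"],c["fy"],c["cx"],c["cy"]);print(np.round(c["pose"],3))
E
```

```text
time_s 0.0
q [ 1.179  0.049  0.098  1.622 -0.     1.443]
qvel [-0.     0.001 -0.     0.002 -0.001 -0.002]
tau [-0.0000e+00 -3.3878e+01  3.2002e+01  2.0000e-02 -0.0000e+00  0.0000e+00]
tcp_pos [0.137 0.506 0.23 ]
eef_rot [ 0.794  0.608 -0.001  0.001]
contact_force [ 0.098  0.509 -0.556]
wrist_torque [ 0.022 -0.049 -0.038]
width 0.086
scene 394.5540555326504 394.5540555326504 325.85657424813576 190.2414796242589
[[-0.535  0.525 -0.661  1.337]
 [ 0.845  0.326 -0.425  0.47 ]
 [-0.008 -0.786 -0.618  0.768]
 [ 0.     0.     0.     1.   ]]
top 465.0359919134714 465.0359919134714 323.56422180807857 200.8255988357458
[[-0.018 -0.982  0.189  0.42 ]
 [-1.     0.016 -0.013 -0.002]
 [ 0.01  -0.19  -0.982  1.176]
 [ 0.     0.     0.     1.   ]]
wrist 350.7989059297557 350.7989059297557 323.95118959475536 197.49811011876096
[[ 0.261  0.926  0.272  0.067]
 [ 0.965 -0.25  -0.075  0.525]
 [-0.001  0.282 -0.959  0.373]
 [ 0.     0.     0.     1.   ]]
```

View pics/top0.png

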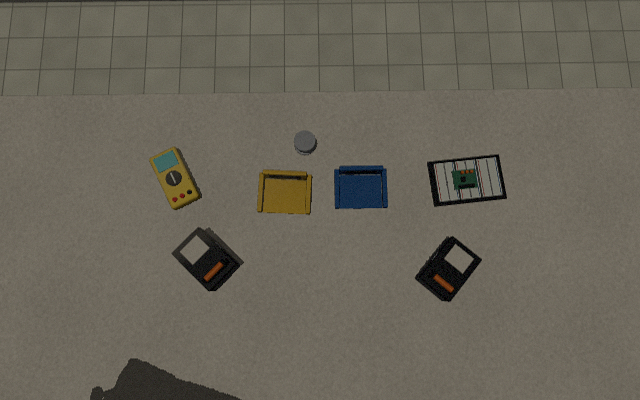

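View pics/scene0.png

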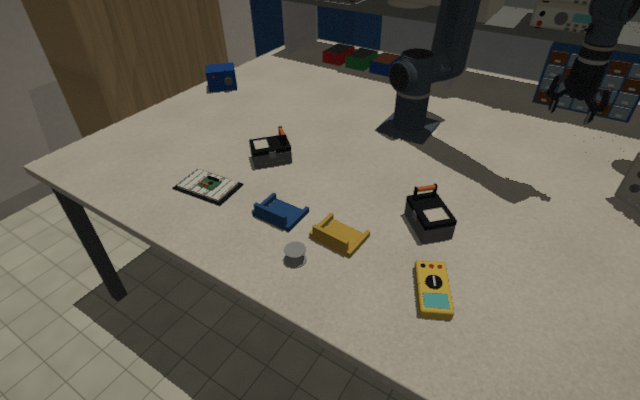

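```bash
cat > h.py <<'E'
import numpy as np,cv2
from cell import robot
def ray(c,u,v,z):
    P=c["pose"];d=P[:3,:3]@np.array([(u-c["cx"])/c["fx"],(v-c["cy"])/c["fy"],1]);o=P[:3,3]
    return o+d*(z-o[2])/d[2]
def mask(f,lo,hi):
    return cv2.inRange(cv2.cvtColor(f,cv2.COLOR_RGB2HSV),lo,hi)
def comps(m,a=15):
    n,l,s,c=cv2.connectedComponentsWithStats(m)
    return [(l==i,s[i,4],c[i]) for i in range(1,n) if s[i,4]>=a]
def axis(c,m,z):
    v,u=np.nonzero(m); p=np.array([ray(c,a,b,z)[:2] for a,b in zip(u,v)])
    mu=p.mean(0);w,V=np.linalg.eigh(np.cov((p-mu).T));return mu,V[:,1],np.ptp((p-mu)@V[:,1]),np.ptp((p-mu)@V[:,0])
E
python3 - <<'E'
from h import *
c=robot.camera("top");f=c["frame"]
for nm,lo,hi,z in(("orange",(3,150,90),(14,255,255),.106),("blue",(100,120,30),(125,255,255),.02),("yellow",(18,130,60),(32,255,255),.02)):
    for m,a,ce in comps(mask(f,lo,hi)):
        mu,d,L,W=axis(c,m,z);print(nm,a,ce.round(1),mu.round(4),np.degrees(np.arctan2(d[1],d[0])).round(1),L.round(3),W.round(3))
for i,(x,y) in enumerate([(160,215),(405,225),(245,130),]):
    w,h=(90,90) if i<2 else (160,100)
    cv2.imwrite(f"pics/c{i}.png",cv2.resize(f[y:y+h,x:x+w,::-1],None,fx=5 if i==2 else 6,fy=5 if i==2 else 6,interpolation=cv2.INTER_CUBIC))
E
```

```text
orange 102 [212.6 271.2] [0.4674 0.2379] 136.0 0.048 0.011
orange 107 [443.3 282.9] [ 0.4318 -0.2854] 49.5 0.049 0.011
blue 1867 [360.1 188.5] [ 0.6733 -0.1116] 90.8 0.133 0.11
yellow 1044 [176.  182.2] [0.697  0.3564] -153.9 0.151 0.075
yellow 376 [273.  181.5] [0.6951 0.1097] 126.1 0.157 0.082
yellow 1595 [287.  195.8] [0.6572 0.0742] 91.5 0.124 0.098
```

```bash
python3 -c "
import cv2,numpy as np
a,b,c=[cv2.imread(f'pics/c{i}.png') for i in range(3)]
cv2.imwrite('pics/m1.png',np.hstack([cv2.resize(a,(400,400)),cv2.resize(b,(400,400))]))"
```

```text
(no output)
```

View pics/m1.png

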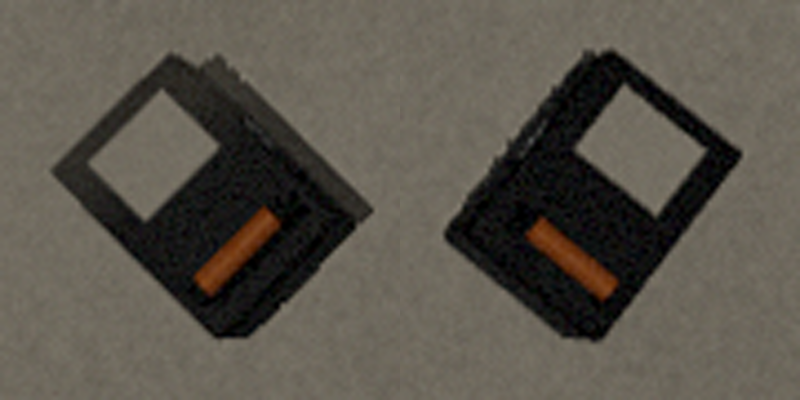

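View pics/c2.png

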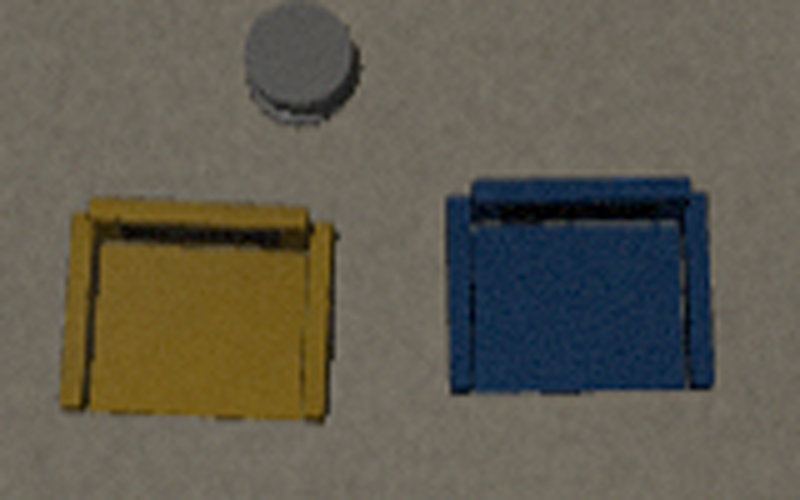

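```bash
cat > bays.py <<'E'
from h import *
c=robot.camera("top")
def p(X,Y,z=0): return ray(c,(X+.5)/5-.5+245,(Y+.5)/5-.5+130,z)[:2]
def rep(n,fl,fr,bl,br):
    F=[p(*q) for q in (fl,fr,bl,br)]
    print(n,np.round(F,4).tolist())
    print(' w',np.linalg.norm(F[0]-F[1]).round(4),np.linalg.norm(F[2]-F[3]).round(4),'len',np.linalg.norm((F[0]+F[1]-F[2]-F[3])/2).round(4))
    o=(F[2]+F[3])/2;d=o-(F[0]+F[1])/2;e=F[3]-F[2];e2=F[1]-F[0]
    print(' foot',o.round(4),'yaw',np.degrees(np.arctan2(d[1],d[0])).round(2),[np.degrees(np.arctan2(v[0],-v[1])).round(2) for v in(e,e2)])
rep('Y floor',(92,410),(303,417),(97,240),(305,249))
rep('B floor',(472,391),(686,389),(471,222),(685,222))
def rail(n,f,b,off):
    a,q=p(*f,.02),p(*b,.02);print(n,a.round(4),q.round(4),np.linalg.norm(a-q).round(4),np.degrees(np.arctan2(*(q-a)[::-1])).round(2))
rail('YL outer',(61,408),(73,213),0);rail('YR outer',(325,420),(336,230),0)
rail('BL outer',(452,393),(447,196),0);rail('BR outer',(713,387),(707,194),0)
for n,a,b in(('Y',(90,198),(307,210)),('B',(472,178),(690,179))):
    A,B=p(*a,.05),p(*b,.05);print(n,'stop top outer',A.round(4),B.round(4),np.linalg.norm(A-B).round(4),np.degrees(np.arctan2((B-A)[0],-(B-A)[1])).round(2))
# spool, case lids
def k(X,Y,x0,y0,z):
    s=400/90;return ray(c,(X+.5)/s-.5+x0,(Y+.5)/s-.5+y0,z)[:2]
L=[k(*q,160,215,.07) for q in((52,170),(172,52),(352,215),(218,338))]
R=[k(X-400,Y,405,225,.07) for X,Y in((612,52),(742,153),(598,340),(445,236))]
for n,Q in(('L',L),('R',R)):
    print(n,np.round(Q,4).tolist(),[np.linalg.norm(Q[i]-Q[(i+1)%4]).round(3) for i in range(4)], [np.degrees(np.arctan2(*(Q[i]-Q[(i+1)%4])[::-1])).round(1) for i in range(4)])
E
python3 bays.py
```

```text
Y floor [[0.6208, 0.1372], [0.6155, 0.0292], [0.7103, 0.1352], [0.7039, 0.0273]]
 w 0.1081 0.1081 len 0.089
 foot [0.7071 0.0812] yaw -1.27 [np.float64(-3.43), np.float64(-2.85)]
B floor [[0.6276, -0.0577], [0.6269, -0.1678], [0.717, -0.0593], [0.7153, -0.1709]]
 w 0.1101 0.1116 len 0.0889
 foot [ 0.7161 -0.1151] yaw -1.55 [np.float64(-0.88), np.float64(-0.38)]
YL outer [0.6187 0.1504] [0.7198 0.1452] 0.1012 -2.94
YR outer [0.6104 0.0176] [0.7088 0.0108] 0.0986 -3.97
BL outer [ 0.6232 -0.0466] [ 0.7259 -0.0464] 0.1027 0.14
BR outer [ 0.6241 -0.1787] [ 0.7249 -0.18  ] 0.1007 -0.76
Y stop top outer [0.7196 0.133 ] [0.7118 0.0248] 0.1084 -4.14
B stop top outer [ 0.727  -0.0579] [ 0.7248 -0.1672] 0.1093 -1.14
L [[0.5135, 0.3445], [0.5757, 0.283], [0.487, 0.1849], [0.4242, 0.2539]] [np.float64(0.087), np.float64(0.132), np.float64(0.093), np.float64(0.127)] [np.float64(135.3), np.float64(47.9), np.float64(-47.7), np.float64(-134.6)]
R [[0.5416, -0.3239], [0.4864, -0.3897], [0.3903, -0.3059], [0.4455, -0.2285]] [np.float64(0.086), np.float64(0.128), np.float64(0.095), np.float64(0.135)] [np.float64(50.0), np.float64(-41.1), np.float64(-125.5), np.float64(135.2)]
```

Call:
{"method": "step_arm", "body": {
  "plan": [
    [0.0206,-0.0168,-0.0055,-0.031],
    [0.0206,-0.0168,-0.0055,-0.031],
    [0.0206,-0.0168,-0.0055,-0.031],
    [0.0206,-0.0168,-0.0055,-0.031],
    [0.0206,-0.0168,-0.0055,-0.031],
    [0.0206,-0.0168,-0.0055,-0.031],
    [0.0206,-0.0168,-0.0055,-0.031],
    [0.0206,-0.0168,-0.0055,-0.031],
    [0.0206,-0.0168,-0.0055,-0.031],
    [0.0206,-0.0168,-0.0055,-0.031],
    [0.0206,-0.0168,-0.0055,-0.031],
    [0.0206,-0.0168,-0.0055,-0.031],
    [0.0206,-0.0168,-0.0055,-0.031],
    [0.0206,-0.0168,-0.0055,-0.031],
    [0.0206,-0.0168,-0.0055,-0.031],
    [0.0206,-0.0168,-0.0055,-0.031],
    [0,0,0,0],
    [0,0,0,0]
  ],
  "claw": 100,
  "squeeze": 80
}}

```text
time_s: 1.75
tcp_pos: [0.4668, 0.237, 0.1425]
eef_rot: [0.919, 0.393, -0.001, -0.0]
contact_force: [-1.6, 0.9, -0.3]
width: 0.0855
```

```bash
cat > st.py <<'E'
from h import *
def st():
    s=robot.sense();q=s["eef_rot"];a=np.degrees(np.arctan2(2*(q[0]*q[1]+q[2]*q[3]),1-2*(q[1]**2+q[2]**2)))
    print("t",round(s["time_s"],2),"tcp",np.round(s["tcp_pos"],4),"yaw",a.round(2),"F",np.round(s["contact_force"],2),"M",np.round(s["wrist_torque"],3),"w",round(float(s["width"]),4),"q",np.round(s["q"],2))
def look(name,scale=1):
    c=robot.camera(name.split("_")[0]);cv2.imwrite(f"pics/{name}.png",c["frame"][:,:,::-1]);return c
if __name__=="__main__":
    import sys
    st()
    for n in sys.argv[1:]:
        c=look(n)
        if n[:5]=="wrist":
            for m,a,ce in comps(mask(c["frame"],(3,150,60),(16,255,255)),60):
                mu,d,L,W=axis(c,m,.107);print("orange",a,ce.round(1),mu.round(4),np.degrees(np.arctan2(d[1],d[0])).round(2)%180,L.round(3),W.round(3))
E
python3 st.py wrist_1
```

```text
t 1.75 tcp [0.4668 0.237  0.1425] yaw 46.33 F [-1.56  0.95 -0.32] M [ 0.013  0.05  -0.022] w 0.0855 q [ 0.34  0.04 -0.08  1.45  0.    1.1 ]
orange 2225 [327.8 229.8] [0.4674 0.239 ] 135.29 0.052 0.014
```

View pics/wrist_1.png

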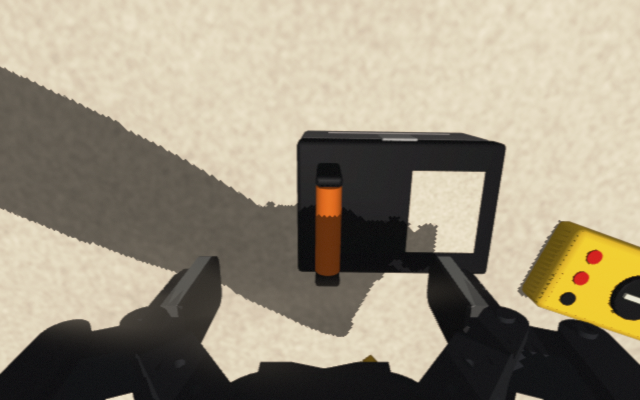

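Call:
{"method": "step_arm", "body": {
  "plan": [
    [0.0006,0.0015,-0.01,-0.015],
    [0,0,-0.01,0],
    [0,0,-0.01,0],
    [0,0,-0.01,0],
    [0,0,-0.01,0],
    [0,0,-0.01,0],
    [0,0,0,0],
    [0,0,0,0]
  ]
}}

```text
time_s: 2.47
tcp_pos: [0.4661, 0.2393, 0.082]
eef_rot: [0.922, 0.388, -0.001, -0.0]
contact_force: [0.4, 0.4, -0.2]
width: 0.0855
```

```bash
python3 st.py
```

```text
t 2.47 tcp [0.4661 0.2393 0.082 ] yaw 45.62 F [ 0.45  0.4  -0.17] M [-0.019 -0.006  0.037] w 0.0855 q [ 0.35  0.07 -0.18  1.33  0.    1.12]
```

Call:
{"method": "step_arm", "body": {
  "plan": [
    [0,0,0,0],
    [0,0,0,0],
    [0,0,0,0],
    [0,0,0,0],
    [0,0,0,0],
    [0,0,0,0],
    [0,0,0,0],
    [0,0,0,0],
    [0,0,0,0],
    [0,0,0,0]
  ],
  "claw": 0,
  "squeeze": 50
}}

```text
time_s: 3.3
tcp_pos: [0.4673, 0.2395, 0.0837]
eef_rot: [0.922, 0.388, 0.0, 0.0]
contact_force: [-0.2, 0.2, 2.0]
width: 0.0122
```

```bash
python3 st.py wrist_2
```

```text
t 3.3 tcp [0.4673 0.2395 0.0837] yaw 45.61 F [-0.16  0.22  2.04] M [-0.111  0.153  0.018] w 0.0122 q [ 0.35  0.07 -0.18  1.33 -0.    1.12]
orange 3983 [323.9 289. ] [0.4674 0.2391] 135.46 0.053 0.014
```

View pics/wrist_2.png

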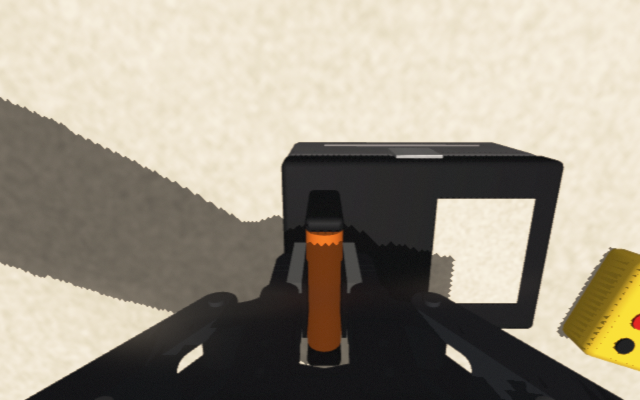

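Call:
{"method": "step_arm", "body": {
  "plan": [
    [0.001,0.001,0.0014,0],
    [0.001,0.001,0.0014,0],
    [0.001,0.001,0.0014,0],
    [0.001,0.001,0.0014,0],
    [0.001,0.001,0.0014,0],
    [0.001,0.001,0.0014,0],
    [0.001,0.001,0.0014,0],
    [0.001,0.001,0.0014,0],
    [0,0,0,0],
    [0,0,0,0],
    [0,0,0,0],
    [0,0,0,0]
  ]
}}

```text
time_s: 4.35
tcp_pos: [0.475, 0.2475, 0.0943]
eef_rot: [0.922, 0.388, -0.0, -0.0]
contact_force: [0.6, 1.1, -1.9]
width: 0.012
```

```bash
cat > weigh.py <<'E'
from st import *
import sys
yaw=np.radians(float(sys.argv[1]));r=[]
st()
for i in range(16):
    robot.camera("wrist");r.append(robot.sense()["contact_force"])
r=np.array(r);m=r.mean(0);print("mean",m.round(2),"std",r.std(0).round(2))
push=-(m[0]*np.cos(yaw)+m[1]*np.sin(yaw));pull=-m[2]
print("pull",pull.round(2),"push",push.round(2),"weight est",((pull*110+push*102)/65/9.81).round(3),"kg")
E
python3 weigh.py 45.5; python3 st.py scene_3
```

```text
t 4.35 tcp [0.475  0.2475 0.0943] yaw 45.61 F [ 0.62  1.15 -1.92] M [ 0.073 -0.021  0.016] w 0.012 q [ 0.36  0.09 -0.13  1.35  0.    1.13]
mean [ 0.09  0.3  -2.47] std [0.42 0.4  0.42]
pull 2.47 push -0.28 weight est 0.382 kg
t 5.15 tcp [0.4751 0.2475 0.0945] yaw 45.61 F [ 0.31 -0.16 -3.35] M [ 0.021 -0.013  0.055] w 0.0122 q [ 0.36  0.09 -0.13  1.35 -0.    1.13]
```

View pics/scene_3.png

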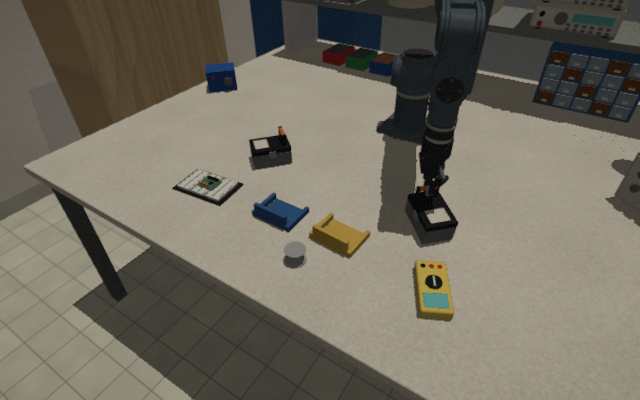

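```bash
python3 - <<'E'
import cv2,numpy as np
a=cv2.imread('pics/scene0.png')[175:250,390:470];b=cv2.imread('pics/scene_3.png')[175:250,390:470]
cv2.imwrite('pics/m3.png',np.hstack([cv2.resize(x,None,fx=5,fy=5,interpolation=cv2.INTER_CUBIC) for x in(a,b)]))
E
python3 st.py wrist_3
```

```text
t 5.2 tcp [0.4751 0.2475 0.0945] yaw 45.61 F [ 0.66  0.52 -1.76] M [ 0.052 -0.007  0.08 ] w 0.0126 q [ 0.36  0.09 -0.13  1.35 -0.    1.13]
orange 3990 [323.9 288.7] [0.4798 0.2426] 135.53 0.059 0.015
orange 60 [628.  287.4] [0.5684 0.3347] 179.2 0.008 0.008
orange 60 [612.2 311.8] [0.5741 0.3236] 14.780000000000001 0.008 0.007
```

View pics/m3.png

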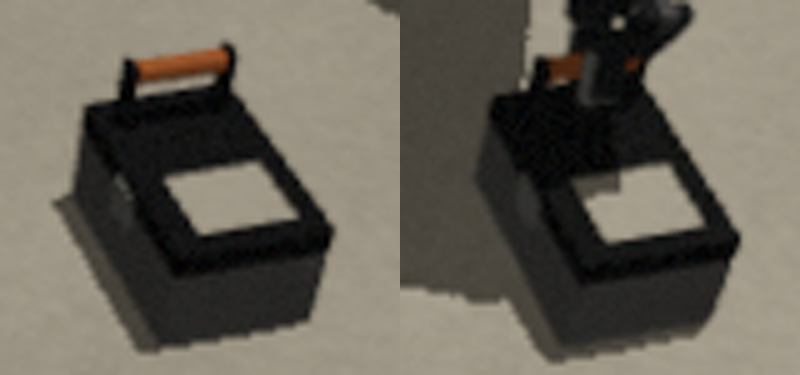

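View pics/wrist_3.png

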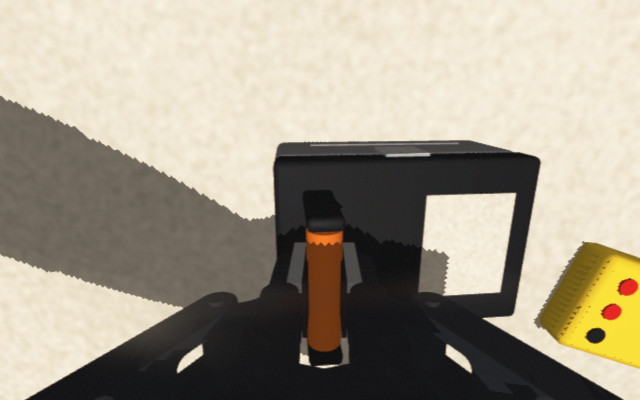

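Call:
{"method": "step_arm", "body": {
  "plan": [
    [-0.001,-0.001,-0.0014,0],
    [-0.001,-0.001,-0.0014,0],
    [-0.001,-0.001,-0.0014,0],
    [-0.001,-0.001,-0.0014,0],
    [-0.001,-0.001,-0.0014,0],
    [-0.001,-0.001,-0.0014,0],
    [-0.001,-0.001,-0.0014,0],
    [-0.001,-0.001,-0.001,0],
    [0,0,0,0],
    [0,0,0,0]
  ],
  "squeeze": 70
}}

```text
time_s: 6.08
tcp_pos: [0.4673, 0.2397, 0.0838]
eef_rot: [0.922, 0.388, 0.0, -0.0]
contact_force: [-0.2, -0.2, -1.2]
width: 0.0119
```

Call:
{"method": "step_arm", "body": {
  "plan": [
    [0,-0.006,0,-0.0355],
    [0,-0.006,0,-0.0355],
    [0,-0.006,0,-0.0355],
    [0,-0.006,0,-0.0355],
    [0,-0.006,0,-0.0355],
    [0,-0.006,0,-0.0355],
    [0,-0.006,0,-0.0355],
    [0,-0.006,0,-0.0355],
    [0,-0.006,0,-0.0355],
    [0,-0.006,0,-0.0355],
    [0,-0.006,0,-0.0355],
    [0,-0.006,0,-0.0355],
    [0,0,0,0]
  ]
}}

```text
time_s: 7.17
tcp_pos: [0.4672, 0.1656, 0.0838]
eef_rot: [0.983, 0.182, -0.0, 0.001]
contact_force: [0.4, -0.9, 3.0]
width: 0.0119
```

```bash
python3 st.py top_4
```

```text
t 7.17 tcp [0.4672 0.1656 0.0838] yaw 20.98 F [ 0.37 -0.85  2.96] M [-0.257 -0.045 -0.073] w 0.0119 q [ 0.21 -0.01 -0.25  1.33 -0.    1.41]
```

View pics/top_4.png

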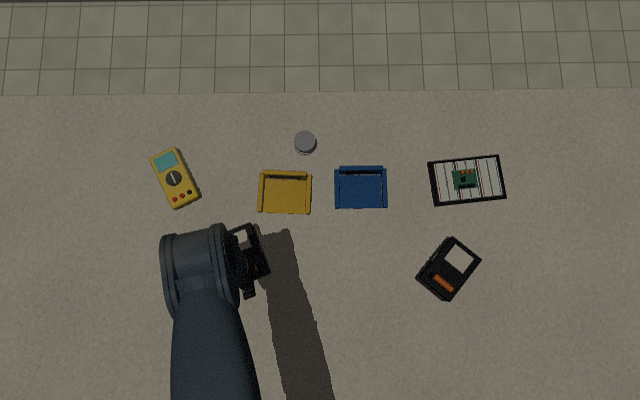

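Call:
{"method": "step_arm", "body": {
  "plan": [
    [0,-0.0059,0,-0.0353],
    [0,-0.0059,0,-0.0353],
    [0,-0.0059,0,-0.0353],
    [0,-0.0059,0,-0.0353],
    [0,-0.0059,0,-0.0353],
    [0,-0.0059,0,-0.0353],
    [0,-0.0059,0,-0.0353],
    [0,-0.0059,0,-0.0353],
    [0,-0.0059,0,-0.0353],
    [0,-0.0059,0,-0.0353],
    [0,-0.0059,0,-0.0353],
    [0,-0.0059,0,-0.0353],
    [0,0,0,0],
    [0,0,0,0]
  ]
}}

```text
time_s: 8.38
tcp_pos: [0.467, 0.095, 0.0837]
eef_rot: [1.0, -0.028, -0.0, 0.002]
contact_force: [0.8, -2.7, 4.8]
width: 0.0113
```

```bash
python3 st.py wrist_5 scene_5 top_5
```

```text
t 8.38 tcp [0.467  0.095  0.0837] yaw -3.19 F [ 0.84 -2.71  4.77] M [-0.428 -0.086 -0.125] w 0.0113 q [ 0.06 -0.06 -0.3   1.33 -0.    1.69]
orange 3843 [324.  288.8] [0.4666 0.0945] 86.7 0.053 0.014
```

View pics/wrist_5.png

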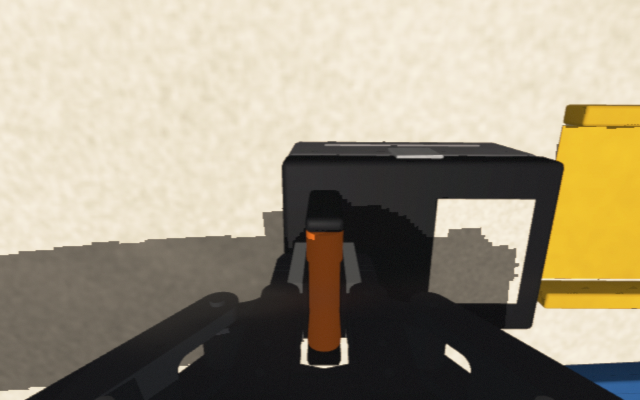

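View pics/top_5.png

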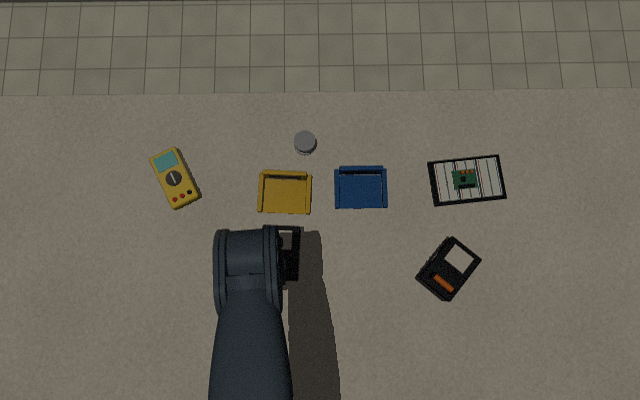

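```bash
python3 - <<'E'
import cv2
a=cv2.imread('pics/wrist_5.png')[90:325,500:640]
cv2.imwrite('pics/m5.png',cv2.resize(a,None,fx=2.5,fy=2.5,interpolation=cv2.INTER_CUBIC))
E
```

```text
(no output)
```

View pics/m5.png

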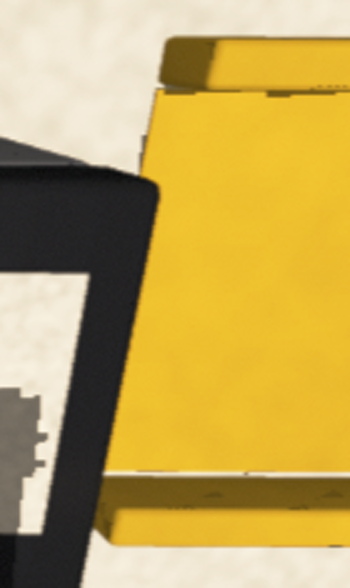

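```bash
python3 - <<'E'
from h import *
c=robot.camera("wrist")
print(c["pose"][:3,3].round(3))
def p(X,Y,z): return ray(c,(X+.5)/2.5-.5+500,(Y+.5)/2.5-.5+90,z)[:2].round(4)
print("floor L",p(165,91,0),p(340,94,0)," R",p(110,472,0),p(340,476,0))
print("railtop L outer",p(220,38,.02),p(345,39,.02),"R outer",p(115,545,.02),p(345,545,.02),"Rinner",p(120,508,.02),p(345,510,.02))
def q(u,v,z): return ray(c,u,v,z)[:2].round(4)
print("case lid far corners",q(563,165,.07),q(530,328,.07),"near",q(284,158,.07))
E
```

```text
[0.471 0.168 0.227]
floor L [0.623  0.1391] [0.6676 0.136 ]  R [0.6225 0.0304] [0.6892 0.0255]
railtop L outer [0.6204 0.153 ] [0.649  0.1512] R outer [0.6132 0.0201] [0.6755 0.0167] Rinner [0.6131 0.0315] [0.6733 0.0276]
case lid far corners [0.5772 0.1304] [0.572  0.0438] near [0.4511 0.1406]
```

Call:
{"method": "step_arm", "body": {
  "plan": [
    [0.0096,-0.0008,0,-0.006],
    [0.0096,-0.0006,0,0],
    [0.0096,-0.0007,0,0],
    [0.0096,-0.0007,0,0],
    [0.0096,-0.0007,0,0],
    [0.0096,-0.0007,0,0],
    [0.0096,-0.0007,0,0],
    [0.0096,-0.0007,0,0],
    [0.0096,-0.0007,0,0],
    [0.0096,-0.0007,0,0]
  ]
}}

```text
time_s: 9.42
tcp_pos: [0.5604, 0.0905, 0.0837]
eef_rot: [1.0, -0.029, -0.003, -0.0]
contact_force: [-6.8, -0.2, 10.2]
width: 0.0122
```

```bash
python3 st.py wrist_6
```

```text
t 9.42 tcp [0.5604 0.0905 0.0837] yaw -3.35 F [-6.8  -0.25 10.22] M [0.111 1.431 0.067] w 0.0122 q [ 0.04  0.18 -0.05  1.35  0.    1.67]
orange 3846 [323.9 288.7] [0.5601 0.0899] 86.69 0.053 0.014
```

View pics/wrist_6.png

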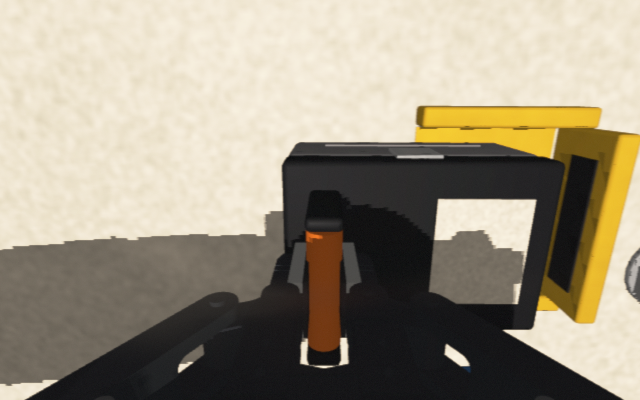

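Call:
{"method": "step_arm", "body": {
  "plan": [
    [0.006,-0.0004,0.0005,0],
    [0.006,-0.0004,0.0005,0],
    [0.005,-0.0003,0,0],
    [0.005,-0.0003,0,0],
    [0.003,-0.0002,0,0],
    [0.002,-0.0001,0,0]
  ]
}}

```text
time_s: 9.97
tcp_pos: [0.5901, 0.0881, 0.0839]
eef_rot: [1.0, -0.03, -0.001, 0.0]
contact_force: [-2.3, 0.7, 1.9]
width: 0.012
```

```bash
python3 st.py wrist_7
```

```text
t 9.97 tcp [0.5901 0.0881 0.0839] yaw -3.41 F [-2.29  0.71  1.88] M [0.037 0.41  0.001] w 0.012 q [0.04 0.25 0.03 1.35 0.   1.67]
orange 3841 [323.9 288.8] [0.5896 0.0874] 86.55 0.053 0.014
```

View pics/wrist_7.png

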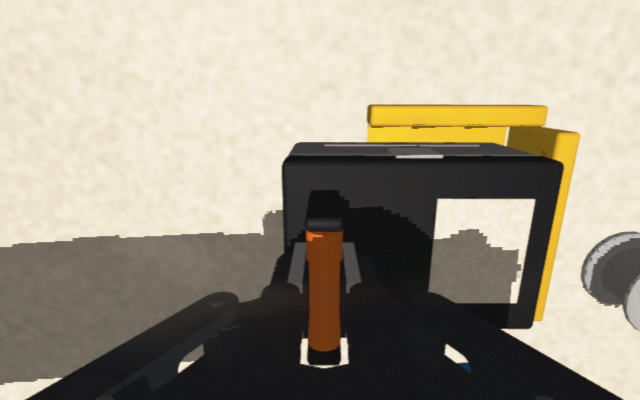

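Call:
{"method": "step_arm", "body": {
  "plan": [
    [0.002,-0.0001,0,0],
    [0.0015,-0.0001,0,0],
    [0.001,-0.0001,0,0],
    [0.001,0,0,0]
  ]
}}

```text
time_s: 10.35
tcp_pos: [0.5955, 0.0876, 0.0843]
eef_rot: [1.0, -0.03, -0.0, 0.0]
contact_force: [0.0, -0.7, -0.8]
width: 0.0119
```

Call:
{"method": "step_arm", "body": {
  "plan": [
    [0.001,0,0,0],
    [0,0,0,0]
  ]
}}

```text
time_s: 10.52
tcp_pos: [0.5965, 0.0876, 0.0845]
eef_rot: [1.0, -0.03, -0.0, 0.0]
contact_force: [-2.5, 0.6, -1.3]
width: 0.0119
```

Call:
{"method": "step_arm", "body": {
  "plan": [
    [0.001,0,0,0],
    [0,0,0,0]
  ]
}}

```text
time_s: 10.68
tcp_pos: [0.5965, 0.0876, 0.0845]
eef_rot: [1.0, -0.03, -0.001, 0.0]
contact_force: [-4.5, -1.2, -0.0]
width: 0.0116
```

Call:
{"method": "step_arm", "body": {
  "plan": [
    [0.0005,0,-0.001,0],
    [0.0005,0,-0.0005,0],
    [0,0,0,0],
    [0,0,0,0]
  ]
}}

```text
time_s: 11.02
tcp_pos: [0.5962, 0.0876, 0.0838]
eef_rot: [1.0, -0.03, -0.002, 0.0]
contact_force: [-8.9, -1.3, 5.2]
width: 0.0122
```

```bash
python3 weigh.py -3.4; python3 st.py wrist_8
```

```text
t 11.02 tcp [0.5962 0.0876 0.0838] yaw -3.41 F [-8.86 -1.28  5.23] M [-0.135  1.838 -0.044] w 0.0122 q [ 0.03  0.27  0.06  1.36 -0.    1.67]
mean [-8.79 -0.83  5.08] std [0.45 0.62 0.46]
pull -5.08 push 8.73 weight est 0.52 kg
t 11.82 tcp [0.5962 0.0876 0.0838] yaw -3.41 F [-8.21 -0.96  4.93] M [-0.174  1.781 -0.024] w 0.0119 q [ 0.03  0.27  0.06  1.36 -0.    1.67]
orange 3854 [323.8 288.6] [0.5958 0.087 ] 86.66 0.053 0.014
```

View pics/wrist_8.png

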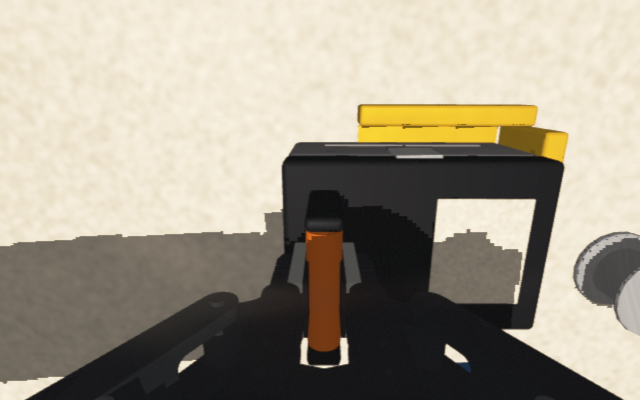

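Call:
{"method": "step_arm", "body": {
  "plan": [
    [-0.001,0,0.0005,0],
    [0,0,0,0]
  ]
}}

```text
time_s: 12.03
tcp_pos: [0.5962, 0.0876, 0.0838]
eef_rot: [1.0, -0.03, -0.001, 0.0]
contact_force: [-6.3, -1.0, 2.3]
width: 0.0117
```

Call:
{"method": "step_arm", "body": {
  "plan": [
    [0,0,0,0],
    [0,0,0,0],
    [0,0,0,0],
    [0,0,0,0],
    [0,0,0,0],
    [0,0,0,0]
  ],
  "claw": 100
}}

```text
time_s: 12.53
tcp_pos: [0.598, 0.0878, 0.0839]
eef_rot: [1.0, -0.03, 0.0, -0.0]
contact_force: [-0.2, -0.3, 0.2]
width: 0.0825
```

Call:
{"method": "step_arm", "body": {
  "plan": [
    [0,0,0.01,0],
    [0,0,0.015,0],
    [0,0,0.02,0],
    [0,0,0.02,0],
    [0,0,0.02,0],
    [0,0,0.02,0],
    [0,0,0,0]
  ]
}}

```text
time_s: 13.12
tcp_pos: [0.6003, 0.0878, 0.1952]
eef_rot: [1.0, -0.03, 0.005, -0.0]
contact_force: [0.4, 0.4, 1.7]
width: 0.0855
```

```bash
python3 st.py wrist_9
```

```text
t 13.12 tcp [0.6003 0.0878 0.1952] yaw -3.41 F [0.4  0.36 1.75] M [-0.002 -0.021  0.005] w 0.0855 q [0.03 0.25 0.25 1.56 0.   1.67]
orange 1409 [316.6 204.5] [0.5956 0.0868] 86.32 0.051 0.014
```

View pics/wrist_9.png

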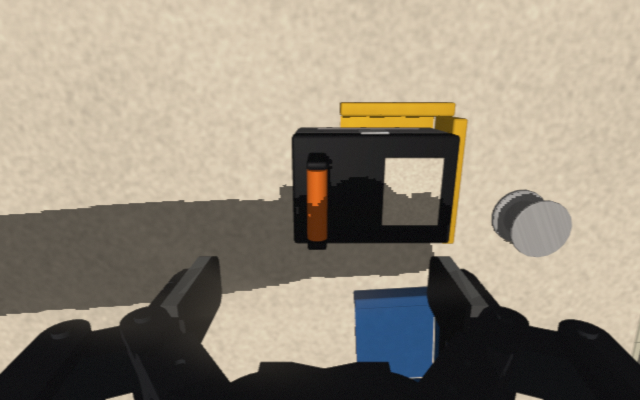

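Call:
{"method": "step_arm", "body": {
  "plan": [
    [-0.0105,-0.0233,-0.0025,-0.0405],
    [-0.0105,-0.0233,-0.0025,-0.0405],
    [-0.0105,-0.0233,-0.0025,-0.0405],
    [-0.0105,-0.0233,-0.0025,-0.0405],
    [-0.0105,-0.0233,-0.0025,-0.0405],
    [-0.0105,-0.0233,-0.0025,-0.0405],
    [-0.0105,-0.0233,-0.0025,-0.0405],
    [-0.0105,-0.0233,-0.0025,-0.0405],
    [-0.0105,-0.0233,-0.0025,-0.0405],
    [-0.0105,-0.0233,-0.0025,-0.0405],
    [-0.0105,-0.0233,-0.0025,-0.0405],
    [-0.0105,-0.0233,-0.0025,-0.0405],
    [-0.0105,-0.0233,-0.0025,-0.0405],
    [-0.0105,-0.0233,-0.0025,-0.0405],
    [-0.0105,-0.0233,-0.0025,-0.0405],
    [-0.0105,-0.0233,-0.0025,-0.0405],
    [0,0,0,0],
    [0,0,0,0]
  ]
}}

```text
time_s: 14.67
tcp_pos: [0.4285, -0.2854, 0.1474]
eef_rot: [0.938, -0.348, -0.001, -0.001]
contact_force: [-0.9, 1.0, 0.1]
width: 0.0854
```

```bash
python3 st.py wrist_10 top_10
```

```text
t 14.67 tcp [ 0.4285 -0.2854  0.1474] yaw -40.67 F [-0.87  0.98  0.08] M [ 0.013 -0.019  0.005] w 0.0854 q [-0.72  0.02 -0.09  1.46  0.    1.56]
orange 2184 [329.3 221. ] [ 0.4327 -0.2842] 49.4 0.052 0.014
```

View pics/wrist_10.png

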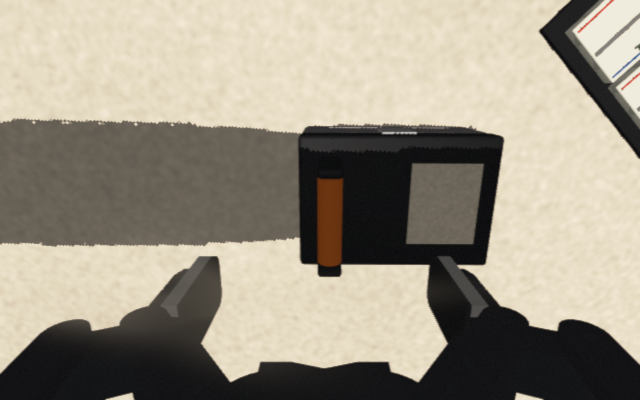

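View pics/top_10.png

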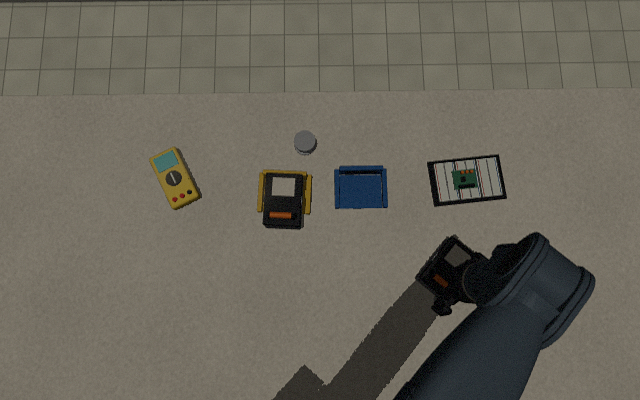

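Call:
{"method": "step_arm", "body": {
  "plan": [
    [0.004,0.001,0,0],
    [0,0,-0.01,0],
    [0,0,-0.01,0],
    [0,0,-0.01,0],
    [0,0,-0.01,0],
    [0,0,-0.01,0],
    [0,0,-0.01,0],
    [0,0,-0.003,0],
    [0,0,0,0],
    [0,0,0,0]
  ]
}}

```text
time_s: 15.6
tcp_pos: [0.4335, -0.2841, 0.0855]
eef_rot: [0.938, -0.347, -0.0, -0.0]
contact_force: [-0.6, -0.3, -0.4]
width: 0.0853
```

Call:
{"method": "step_arm", "body": {
  "plan": [
    [0,0,0,0],
    [0,0,0,0],
    [0,0,0,0],
    [0,0,0,0],
    [0,0,0,0],
    [0,0,0,0],
    [0,0,0,0],
    [0,0,0,0],
    [0,0,0,0],
    [0,0,0,0]
  ],
  "claw": 0,
  "squeeze": 70
}}

```text
time_s: 16.43
tcp_pos: [0.4336, -0.2841, 0.0861]
eef_rot: [0.938, -0.346, 0.0, 0.0]
contact_force: [-1.6, 1.1, 4.1]
width: 0.0121
```

```bash
python3 st.py wrist_11
```

```text
t 16.43 tcp [ 0.4336 -0.2841  0.0861] yaw -40.55 F [-1.57  1.06  4.08] M [0.191 0.26  0.022] w 0.0121 q [-0.71  0.05 -0.19  1.33 -0.    1.57]
orange 3745 [323.9 285. ] [ 0.4329 -0.2843] 49.31 0.052 0.014
```

View pics/wrist_11.png

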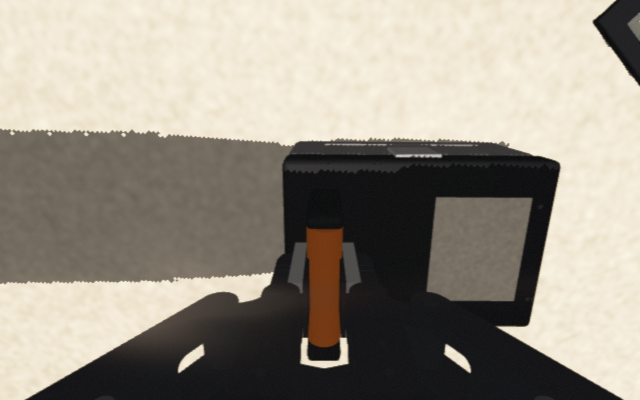

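Call:
{"method": "step_arm", "body": {
  "plan": [
    [0.001,-0.0009,0.0016,0],
    [0.001,-0.0009,0.0016,0],
    [0.001,-0.0009,0.0016,0],
    [0.001,-0.0009,0.0016,0],
    [0.001,-0.0009,0.0016,0],
    [0.001,-0.0009,0.0016,0],
    [0.001,-0.0009,0.0016,0],
    [0.001,-0.0009,0.0016,0],
    [0,0,0,0],
    [0,0,0,0],
    [0,0,0,0],
    [0,0,0,0]
  ]
}}

```text
time_s: 17.48
tcp_pos: [0.4415, -0.2912, 0.0983]
eef_rot: [0.938, -0.346, -0.0, -0.0]
contact_force: [1.7, -1.0, -7.3]
width: 0.0118
```

```bash
python3 weigh.py -40.6
```

```text
t 17.48 tcp [ 0.4415 -0.2912  0.0983] yaw -40.54 F [ 1.71 -0.96 -7.33] M [-0.159 -0.081  0.03 ] w 0.0118 q [-0.71  0.07 -0.14  1.36 -0.    1.57]
mean [ 0.71 -0.93 -6.82] std [0.45 0.51 0.52]
pull 6.82 push -1.14 weight est 0.994 kg
```

Call:
{"method": "step_arm", "body": {
  "plan": [
    [-0.001,0.0009,-0.0014,0],
    [-0.001,0.0009,-0.0014,0],
    [-0.001,0.0009,-0.0014,0],
    [-0.001,0.0009,-0.0014,0],
    [-0.001,0.0009,-0.0014,0],
    [-0.001,0.0009,-0.0014,0],
    [-0.001,0.0009,-0.0014,0],
    [-0.001,0.0009,-0.0014,0],
    [0,0,0,0],
    [0,0,0,0]
  ],
  "squeeze": 100
}}

```text
time_s: 19.12
tcp_pos: [0.4334, -0.2839, 0.0872]
eef_rot: [0.938, -0.346, -0.0, -0.0]
contact_force: [-2.9, 1.7, -1.4]
width: 0.0108
```

Call:
{"method": "step_arm", "body": {
  "plan": [
    [0.0014,0.0057,0,0.0232],
    [0.0014,0.0057,0,0.0232],
    [0.0014,0.0057,0,0.0232],
    [0.0014,0.0057,0,0.0232],
    [0.0014,0.0057,0,0.0232],
    [0.0014,0.0057,0,0.0232],
    [0.0014,0.0057,0,0.0232],
    [0.0014,0.0057,0,0.0232],
    [0.0014,0.0057,0,0.0232],
    [0.0014,0.0057,0,0.0232],
    [0,0,0,0]
  ]
}}

```text
time_s: 20.03
tcp_pos: [0.448, -0.2253, 0.0873]
eef_rot: [0.972, -0.234, 0.0, -0.001]
contact_force: [-0.1, 1.1, -5.0]
width: 0.0108
```

```bash
python3 st.py wrist_12
```

```text
t 20.03 tcp [ 0.448  -0.2253  0.0873] yaw -27.06 F [-0.1   1.13 -5.  ] M [ 0.176  0.096 -0.016] w 0.0108 q [-0.6   0.01 -0.23  1.34  0.    1.44]
orange 3575 [324.  284.2] [ 0.4472 -0.2259] 62.91 0.053 0.014
```

View pics/wrist_12.png

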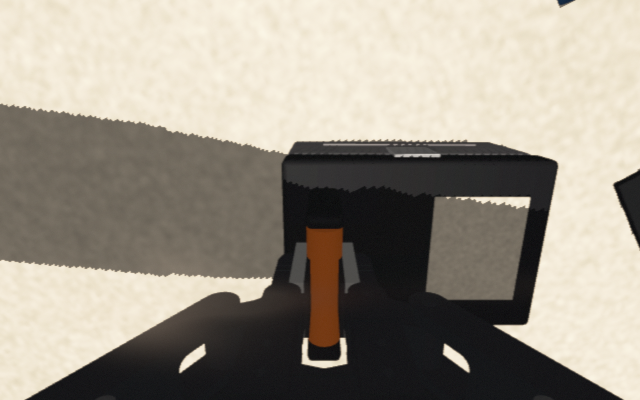

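Call:
{"method": "step_arm", "body": {
  "plan": [
    [0.0014,0.0057,0,0.023],
    [0.0014,0.0057,0,0.023],
    [0.0014,0.0057,0,0.023],
    [0.0014,0.0057,0,0.023],
    [0.0014,0.0057,0,0.023],
    [0.0014,0.0057,0,0.023],
    [0.0014,0.0057,0,0.023],
    [0.0014,0.0057,0,0.023],
    [0.0014,0.0057,0,0.023],
    [0.0014,0.0057,0,0.023],
    [0.0014,0.0057,0,0.023],
    [0.0014,0.0057,0,0.023],
    [0.0014,0.0057,0,0.023],
    [0.0014,0.0057,0,0.023],
    [0.0014,0.0057,0,0.023],
    [0.0014,0.0057,0,0.023],
    [0.0014,0.0057,0,0.023],
    [0.0014,0.0057,0,0.023],
    [0.0014,0.0057,0,0.023],
    [0.0014,0.0057,0,0.023]
  ]
}}

```text
time_s: 21.75
tcp_pos: [0.4758, -0.1126, 0.0874]
eef_rot: [1.0, -0.007, 0.0, 0.0]
contact_force: [0.5, -2.1, -4.6]
width: 0.0111
```

Call:
{"method": "step_arm", "body": {
  "plan": [
    [0,0,0,0]
  ]
}}

```text
time_s: 21.83
tcp_pos: [0.4759, -0.1112, 0.0872]
eef_rot: [1.0, -0.006, 0.0, -0.001]
contact_force: [0.2, 0.1, -5.0]
width: 0.0105
```

```bash
python3 st.py wrist_13
```

```text
t 21.83 tcp [ 0.4759 -0.1112  0.0872] yaw -0.7 F [ 0.17  0.11 -5.01] M [ 0.135 -0.034 -0.001] w 0.0105 q [-0.37 -0.03 -0.26  1.33  0.    1.21]
orange 3591 [323.9 284. ] [ 0.4755 -0.1118] 89.31 0.054 0.014
```

View pics/wrist_13.png

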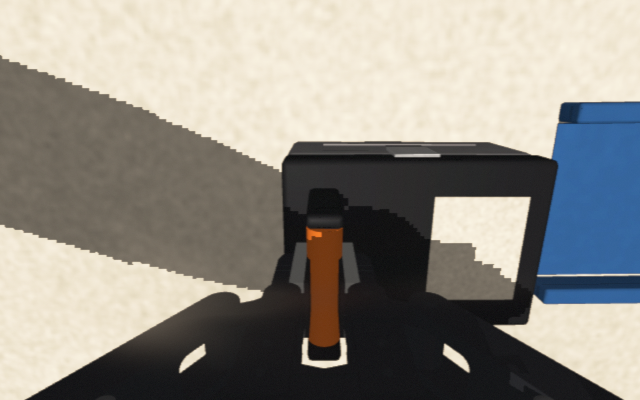

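Call:
{"method": "step_arm", "body": {
  "plan": [
    [0.0095,-0.0001,0,0],
    [0.0095,-0.0001,0,0],
    [0.0095,-0.0001,0,0],
    [0.0095,-0.0001,0,0],
    [0.0095,-0.0001,0,0],
    [0.0095,-0.0001,0,0],
    [0.0095,-0.0001,0,0],
    [0.0095,-0.0001,0,0],
    [0.0095,-0.0001,0,0],
    [0.0095,-0.0001,0,0],
    [0.005,-0.0001,-0.0005,0],
    [0,0,-0.0005,0]
  ]
}}

```text
time_s: 22.88
tcp_pos: [0.5778, -0.1143, 0.0863]
eef_rot: [1.0, -0.008, 0.001, -0.0]
contact_force: [2.0, -0.5, -4.3]
width: 0.0106
```

```bash
python3 st.py wrist_14
```

```text
t 22.88 tcp [ 0.5778 -0.1143  0.0863] yaw -0.87 F [ 1.96 -0.5  -4.35] M [-0.016 -0.218  0.034] w 0.0106 q [-0.31  0.23  0.01  1.35  0.    1.28]
orange 3575 [324.  284.1] [ 0.5774 -0.1144] 89.13 0.053 0.014
```

View pics/wrist_14.png

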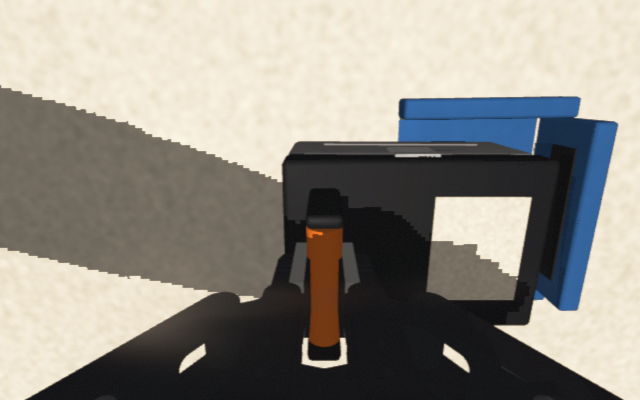

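Call:
{"method": "step_arm", "body": {
  "plan": [
    [0.005,0,0,0.004],
    [0.005,0,0,0.004],
    [0.005,0,0,0],
    [0.003,0,0,0],
    [0.002,0,0,0],
    [0.001,0,0,0],
    [0,0,0,0]
  ]
}}

```text
time_s: 23.52
tcp_pos: [0.5968, -0.1141, 0.0863]
eef_rot: [1.0, -0.004, 0.0, -0.0]
contact_force: [-3.2, -0.4, -1.7]
width: 0.0105
```

Call:
{"method": "step_arm", "body": {
  "plan": [
    [0.001,0,0,0],
    [0.001,0,0,0],
    [0,0,0,0]
  ]
}}

```text
time_s: 23.77
tcp_pos: [0.5986, -0.1141, 0.0863]
eef_rot: [1.0, -0.004, 0.0, -0.0]
contact_force: [-2.7, 0.7, -1.1]
width: 0.0108
```

Call:
{"method": "step_arm", "body": {
  "plan": [
    [0.001,0,0,0],
    [0.001,0,0,0],
    [0,0,0,0]
  ]
}}

```text
time_s: 24.02
tcp_pos: [0.6008, -0.1142, 0.0864]
eef_rot: [1.0, -0.004, 0.0, -0.0]
contact_force: [-3.2, 0.8, -1.5]
width: 0.0106
```

```bash
python3 st.py wrist_15
```

```text
t 24.02 tcp [ 0.6008 -0.1142  0.0864] yaw -0.44 F [-3.18  0.76 -1.48] M [ 0.009  0.788 -0.005] w 0.0106 q [-0.3   0.29  0.08  1.36  0.    1.28]
orange 3567 [324.  284.1] [ 0.6004 -0.1142] 89.53 0.053 0.014
```

View pics/wrist_15.png

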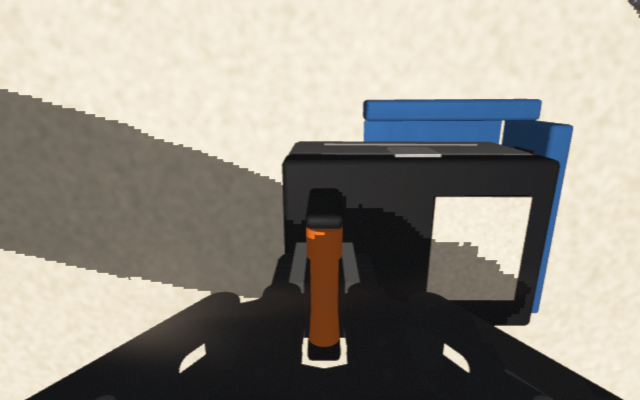

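Call:
{"method": "step_arm", "body": {
  "plan": [
    [0.001,0,-0.0003,0],
    [0.001,0,-0.0003,0],
    [0,0,0,0]
  ]
}}

```text
time_s: 24.32
tcp_pos: [0.6026, -0.1142, 0.0863]
eef_rot: [1.0, -0.004, 0.0, 0.0]
contact_force: [-5.0, 0.5, 0.9]
width: 0.0104
```

Call:
{"method": "step_arm", "body": {
  "plan": [
    [0.001,0,0,0],
    [0.0005,0,0,0],
    [0,0,0,0]
  ]
}}

```text
time_s: 24.57
tcp_pos: [0.6041, -0.1143, 0.0863]
eef_rot: [1.0, -0.004, 0.0, 0.0]
contact_force: [-4.4, 0.2, 1.2]
width: 0.011
```

Call:
{"method": "step_arm", "body": {
  "plan": [
    [0.001,0,0,0],
    [0,0,0,0]
  ]
}}

```text
time_s: 24.73
tcp_pos: [0.6051, -0.1143, 0.0863]
eef_rot: [1.0, -0.004, 0.0, 0.0]
contact_force: [-5.2, 0.7, 0.0]
width: 0.0106
```

Call:
{"method": "step_arm", "body": {
  "plan": [
    [0.001,0,0,0],
    [0,0,0,0]
  ]
}}

```text
time_s: 24.9
tcp_pos: [0.6051, -0.1143, 0.0862]
eef_rot: [1.0, -0.004, -0.001, 0.0]
contact_force: [-7.6, 0.0, 2.4]
width: 0.0107
```

Call:
{"method": "step_arm", "body": {
  "plan": [
    [0.001,0,0,0],
    [0,0,0,0]
  ]
}}

```text
time_s: 25.07
tcp_pos: [0.6052, -0.1145, 0.0863]
eef_rot: [1.0, -0.004, -0.002, 0.0]
contact_force: [-9.3, -0.8, 3.8]
width: 0.0108
```

Call:
{"method": "step_arm", "body": {
  "plan": [
    [0.001,0,0,0],
    [0,0,0,0]
  ]
}}

```text
time_s: 25.23
tcp_pos: [0.6053, -0.1146, 0.0862]
eef_rot: [1.0, -0.004, -0.003, 0.001]
contact_force: [-10.5, 0.3, 5.5]
width: 0.0106
```

Call:
{"method": "step_arm", "body": {
  "plan": [
    [0,0,0,0],
    [0,0,0,0],
    [0,0,0,0],
    [0,0,0,0]
  ]
}}

```text
time_s: 25.57
tcp_pos: [0.6053, -0.1146, 0.0862]
eef_rot: [1.0, -0.004, -0.003, 0.001]
contact_force: [-11.3, -0.3, 5.0]
width: 0.0111
```

```bash
python3 st.py wrist_16
```

```text
t 25.57 tcp [ 0.6053 -0.1146  0.0862] yaw -0.45 F [-11.33  -0.34   4.98] M [-0.187  2.317  0.108] w 0.0111 q [-0.29  0.3   0.1   1.37 -0.    1.28]
orange 3560 [323.8 284.3] [ 0.6049 -0.1147] 89.83 0.053 0.014
```

View pics/wrist_16.png

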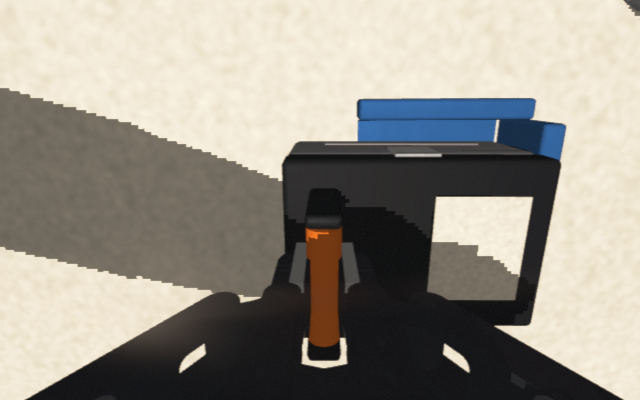

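Call:
{"method": "step_arm", "body": {
  "plan": [
    [-0.001,0,0,0],
    [0,0,0,0]
  ]
}}

```text
time_s: 25.78
tcp_pos: [0.6052, -0.1146, 0.0863]
eef_rot: [1.0, -0.004, -0.002, 0.001]
contact_force: [-9.7, -0.6, 3.3]
width: 0.0108
```

Call:
{"method": "step_arm", "body": {
  "plan": [
    [0,0,0,0],
    [0,0,0,0],
    [0,0,0,0],
    [0,0,0,0],
    [0,0,0,0],
    [0,0,0,0],
    [0,0,0,0]
  ],
  "claw": 100
}}

```text
time_s: 26.37
tcp_pos: [0.6075, -0.1142, 0.0859]
eef_rot: [1.0, -0.004, 0.0, 0.0]
contact_force: [0.1, 0.1, 0.3]
width: 0.0851
```

Call:
{"method": "step_arm", "body": {
  "plan": [
    [0,0,0.01,0],
    [0,0,0.015,0],
    [0,0,0.02,0],
    [0,0,0.02,0],
    [0,0,0.02,0],
    [0,0,0.02,0],
    [0,0,0,0]
  ]
}}

```text
time_s: 26.95
tcp_pos: [0.6096, -0.1149, 0.1972]
eef_rot: [1.0, -0.004, 0.005, 0.001]
contact_force: [0.7, -0.3, 0.8]
width: 0.0853
```

```bash
python3 st.py wrist_17
```

```text
t 26.95 tcp [ 0.6096 -0.1149  0.1972] yaw -0.43 F [ 0.66 -0.3   0.82] M [-0.022 -0.054  0.019] w 0.0853 q [-0.29  0.28  0.3   1.57  0.    1.28]
orange 1423 [316.3 201.8] [ 0.6048 -0.1152] 89.76 0.052 0.014
```

View pics/wrist_17.png

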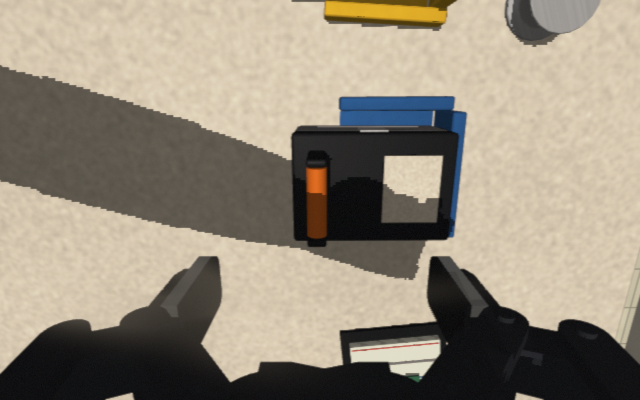

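Both cases are home. I'll move the arm clear, do a last overall check, then hand in.

Call:
{"method": "step_arm", "body": {
  "plan": [
    [-0.02,0,0.01,0],
    [-0.03,0,0.01,0],
    [-0.03,0,0.01,0],
    [-0.03,0,0,0],
    [-0.03,0,0,0],
    [-0.03,0,0,0],
    [-0.03,0,0,0],
    [-0.03,0,0,0],
    [-0.02,0,0,0],
    [0,0,0,0],
    [0,0,0,0]
  ]
}}

```text
time_s: 27.92
tcp_pos: [0.3566, -0.1141, 0.2202]
eef_rot: [1.0, -0.004, 0.0, -0.0]
contact_force: [1.0, 0.2, 0.6]
width: 0.0851
```

```bash
python3 st.py scene_18 top_18; python3 - <<'E'
from h import *
c=robot.camera("top")
for m,a,ce in comps(mask(c["frame"],(3,150,90),(14,255,255)),40):
    mu,d,L,W=axis(c,m,.106);print(ce.round(1),mu.round(4),np.degrees(np.arctan2(d[1],d[0])).round(1))
E
```

```text
t 27.92 tcp [ 0.3566 -0.1141  0.2202] yaw -0.5 F [0.97 0.15 0.56] M [-0.011 -0.017 -0.003] w 0.0851 q [-0.49 -0.35 -0.27  1.65  0.    1.09]
[366.5 209.2] [ 0.6045 -0.1169] 89.4
[280.2 214.6] [0.595  0.0846] 85.6
```

View pics/scene_18.png

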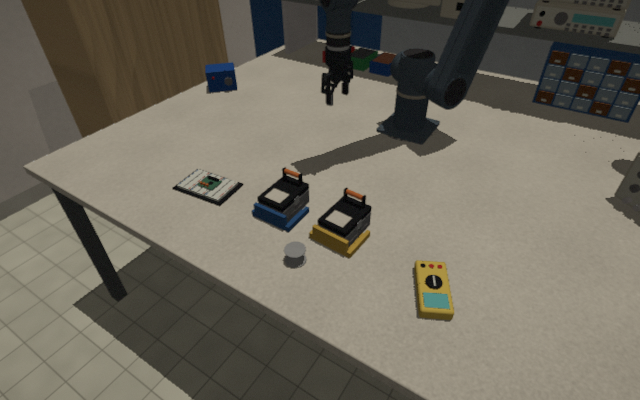

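View pics/top_18.png

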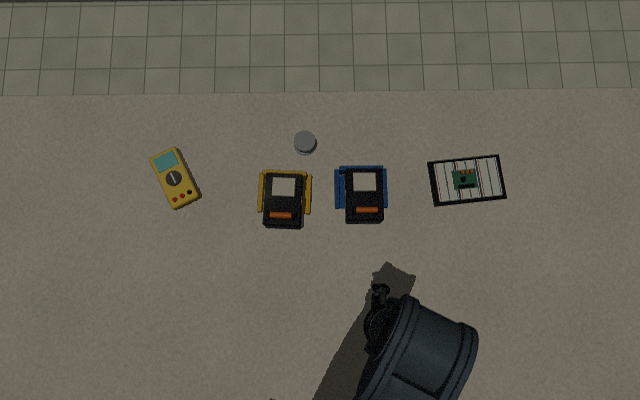

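```bash
python3 -c "
from cell import robot
print(robot.hand_in())"
```

```text
the job is handed in; nothing more can be done
None
```

Both cases are home in their bays, and I handed the job in at about 28 s of the 70 s.

- **Weighing:** I raised each handle end about 11–12 mm and held it. The left case pulled about 2.5 N, or roughly 0.38 kg. That is above the stated 0.30–0.33 kg, probably from sensor offset, but clearly the nearly empty one. The right case came out at about 0.99 kg, so it is the full one.
- **Placing:** I slid the nearly empty case into the yellow bay and the full case into the blue bay. Each was pressed until the handle stopped moving forward. The peak force at the handle was about 9 N in the yellow bay and 11 N in the blue bay. I estimate about 5–6 N of that reached each stop, after allowing for sliding friction; the stop force itself was not measured.
- **Last checks:** After release the handles stayed within about 0.5 mm of where they were held. The far edges work out about 1.5 mm short of the measured stop in yellow and 0.5 mm in blue, within the camera calibration of about 2 mm. Both cases look flat. The breadboard, multimeter and solder spool look unmoved, and the gripper is clear of everything.

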